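# Hang the green caddy on the twin-pin stand

## Task

Hang the green caddy on the wooden stand: lower it so that one of the two upright pins comes up through the hole in each of its two ears, with both ears resting on the steel arms. Leave it hanging level and let go; leave the white caddy where it stands.

Things in the scene. Friction and masses are not known exactly. Their poses are not given: they have to be found in the camera images.
- green_caddy: Green open caddy, loose, 0.2-0.4 kg. Origin: centre of underside; z up, y along its length. Box 56x120x78 mm. Flat ear at each end (60 wide, y 59 to 121, underside z 72, 5 thick) with a 42 mm hole at x 0, y +-90. Wooden handle bar along y above the box middle: 18 wide, 22 high, centre z 118, 108 long, 29 clear above the rim. Both ends alike: hang it either way round.
- white_caddy: The same caddy in white, loose, same sizes and origin as the green one. It is not to be moved.
- stand: Fixed pale wooden stand. Origin: on the worktop midway between its pins; y along the pins, x to its back board, z up. Brass pins upright at x 0, y +-90 mm: 12 thick, z 115 to 145, each on a flat steel arm (28 wide, x -42 to 52, top z 115). Board x 52 to 68, 270 long, top z 120. Base 14 high, x -60 to 68. Caddy fully home: origin at z 43 over the stand's, y along y, 15 mm play.

How it is judged:
By the outcome, as a careful person would: the job done as asked, in the order asked, and still so for the second after the job is handed in, with the robot touching nothing.
It also fails if it takes over 42 s, if anything falls off the work surface, if the arm or the gripper's body presses on something with over 40 N, if the wrist force passes 120 N, or if a joint passes its speed limit or range.

## Robot

A 7-joint arm with a two-finger parallel gripper is mounted at the origin on a cart in front of the work surface, level with it; the furniture and walls round the work are solid. World frame = base frame: x ahead of the robot, y to its left, z up, the work surface at z = 0. Lengths are in m, angles in rad, forces in N, time in s.
With the tool pointing down it reaches from about 0.425 to 0.825 m from the base axis. Payload 3.6 kg.
Tool frame: the origin (TCP) lies midway between the tips of the shut fingers; the grasp point (between the pads) lies 19 mm behind it (manip.hold_point_z is the distance from the TCP to the grasp point, in m); z points along the fingers, y is the line along which they close (so a half turn about z gives the same grasp; the last joint's range is limited). The gripper opens to 93 mm and grips with 3 to 60 N. Pads are 15 mm wide; open, the fingers measure 128 mm over their backs; the gripper's body (75 mm by 188 mm) begins 65 mm behind the grasp point.
Start: joints at [-1.165, 0.615, -0.013, 1.423, 0.008, 1.103, -0.04], TCP at [0.272, 0.59, 0.219] pointing down, gripper open.
Joint ranges: [-3.12, 3.12], [-0.3, 2.06], [-1.34, 1.32], [0.26, 2.42], [-1.36, 4.5], [0.01, 1.98], [-2.84, 2.84]. Speed limits (rad/s): [2.79, 2.79, 3.14, 3.14, 3.14, 3.14, 3.14].

## Interface

Orientations are given as a 3x3 rotation matrix whose columns are the frame's x, y, z axes.
In Python, from plant import status, read_camera, manip gives the robot as it stands.
- The arm moves only by the shell command python3 -m creep 'ROWS' [FORCE]. ROWS is JSON, a list of rows, each an object of numbers: "hand": the finger opening in mm, from 0 to 93; "dx", "dy", "dz": the shift along the tool's x, y, z in mm; "turn": the turn about the tool's z in degrees. A call has exactly 5 rows; each row shifts and turns the commanded pose from where the row before left it, along the tool's axes as they then stand; what a row does not reach is not made up. A row lasts 1/10 s, in which the tool goes at most 50 mm and 8.59 degrees, less where a joint would pass 70% of its speed; a pose out of reach is approached as far as the arm can. A call with a gripper value outside its range is refused whole. The fingers move at their own pace and stop on an object; FORCE is the grip in N (left out, the last holds). Time passes only in rows, so rows that do not move let the fingers close, or fill a call up. It gives the time, the measured TCP pose, the force, the opening and the grip force at its end, in the units of the state.
- status.read_state(): the state, without advancing time (a new reading comes with each control period).
- read_camera(name): name is "scene" or "top" or "wrist"; returns a dict with "img" (480x640x3 uint8, red, green, blue), "fx", "fy", "cx", "cy" (pixels), "k1" (the pictures are not rectified: a ray, as slopes to the right and down, at radius r is drawn at 1 + k1 r^2 times it, then the intrinsics apply), "pose" (4x4, takes a point from camera to world coordinates). Camera axes: x right, y down, z forward; pixel columns grow to the right and rows downward; lengths in m; the calibration is good to about 2 mm. A picture is of the moment at which its call begins. There is no depth.
- manip.finish_job(): hands the job in; it is judged then, once.
The state is a dict: "t": time; "joints": joint angles; "qvel": joint speeds; "joint_efforts": joint torques, N m; "ee_pos": TCP position; "ee_rot": TCP orientation; "contact_force": force on the tool from outside, world axes, zero at the start; "ft_torque": the same for the moment, N m; "finger_gap": finger opening in m; "grip_force": force on a finger pad.
Only numpy, scipy, OpenCV 4.12 (cv2) and the standard library are available. Lean on these libraries where they do the work, as an engineer would, in place of code of your own. Each camera call takes 0.05 s, during which the arm holds its last target. There are 200 camera calls.

## Working session

There is one attempt and no reset: what is moved stays moved. The work goes in short steps, Python scripts to look and compute and a shell command to move; the robot and the scene stay as the last step left them, time stands still between calls to the robot, and variables do not carry over. Pictures are saved under pics/ and viewed, at most 10 in all, crops included, and the job is handed in when it is done.

```bash
ls; mkdir -p pics
cat > h.py <<'E'
import numpy as np, cv2
from plant import status, read_camera, manip
def ray(c,u,v):
    p=np.array([[(u-c["cx"])/c["fx"],(v-c["cy"])/c["fy"]]])[0]
    q=p.copy()
    for _ in range(10): q=p/(1+c["k1"]*(q@q))
    T=np.array(c["pose"]); return T[:3,3],T[:3,:3]@np.array([q[0],q[1],1.])
def onz(c,u,v,z):
    o,d=ray(c,u,v); return o+d*(z-o[2])/d[2]
def proj(c,P):
    T=np.array(c["pose"]); q=T[:3,:3].T@(np.array(P)-T[:3,3]); s=q[:2]/q[2]; s=s*(1+c["k1"]*(s@s))
    return s[0]*c["fx"]+c["cx"],s[1]*c["fy"]+c["cy"]
E
python3 - <<'E'
from h import *
for n in ("scene","top"):
    c=read_camera(n); cv2.imwrite(f"pics/{n}0.png",c["img"][:,:,::-1]); np.save(f"pics/{n}0.npy",c,allow_pickle=True)
    print(n,c["fx"],c["cx"],c["cy"],c["k1"],np.round(c["pose"],3).tolist())
s=status.read_state(); print(s["t"],np.round(s["ee_rot"],3).tolist(),s["finger_gap"])
E
```

```text
pics
scene 503.2320314756445 321.1319903413135 239.73558247432595 -0.0032953778156505917 [[-0.627, -0.342, 0.701, -0.129], [-0.779, 0.262, -0.569, 0.597], [0.01, -0.903, -0.431, 0.447], [0.0, 0.0, 0.0, 1.0]]
top 560.3207540361574 328.4095851320198 238.64734682141275 -0.16441572578488617 [[0.029, -0.996, 0.078, 0.429], [-0.999, -0.031, -0.018, 0.052], [0.02, -0.078, -0.997, 1.326], [0.0, 0.0, 0.0, 1.0]]
0.1 [[-0.908, 0.418, -0.001], [0.418, 0.908, -0.002], [-0.0, -0.002, -1.0]] 0.0928090998529381
```

View pics/scene0.png

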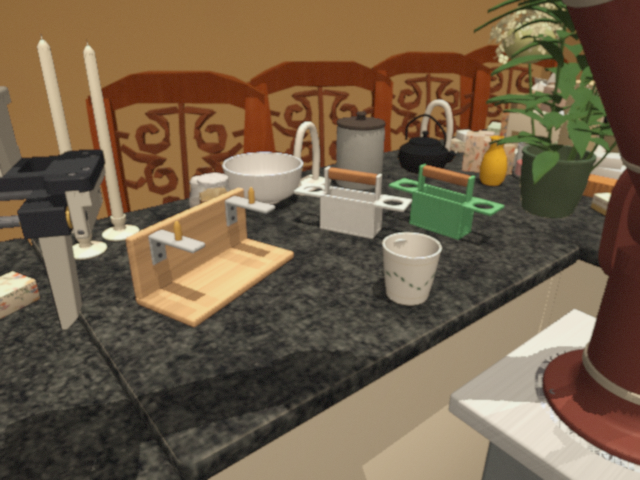

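View pics/top0.png

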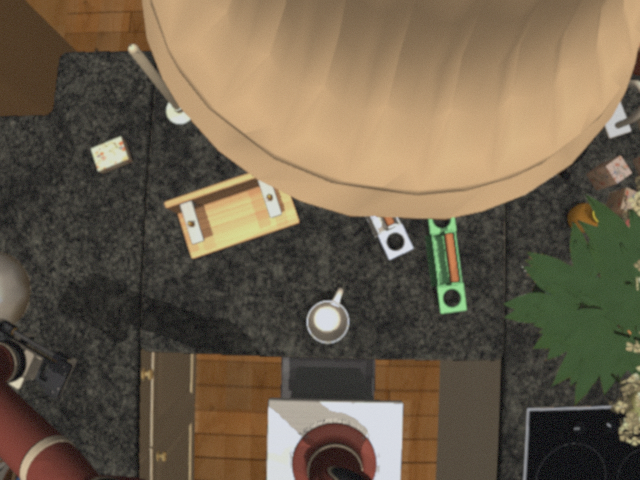

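Scene view: the stand is at left with pins at about (178,230) and (251,195). The green caddy is at right with holes at about (405,185) and (486,207), and the white one sits beside it. Top view: pins are at about (191,222) and (270,197), and the near green hole is at (452,297). The lampshade hides the far end.

Run:
```python
from h import *
t=np.load("pics/top0.npy",allow_pickle=True).item(); s=np.load("pics/scene0.npy",allow_pickle=True).item()
def comps(c,m,nm):
    n,l,st,ce=cv2.connectedComponentsWithStats(m.astype(np.uint8)*255)
    for i in range(1,n):
        if st[i,4]>25: print(nm,st[i].tolist(),ce[i].round(1))
for c,nm in((t,"top"),(s,"scene")):
    h=cv2.cvtColor(c["img"],cv2.COLOR_RGB2HSV); H,S,V=cv2.split(h)
    g=(H>50)&(H<80)&(S>110)&(V>90); g[:, :380]=0; g[:,510:]=0
    comps(c,g,nm+" green")
    b=(H>14)&(H<24)&(S>170)&(V>90); b[:,330:]=0; comps(c,b,nm+" brass")
    o=(H>4)&(H<13)&(S>130)&(V>120); o[:,:340]=0;o[:,480:]=0;o[:160]=0;o[320:]=0; comps(c,o,nm+" handle")
for nm,c,u,v,z in [("nearhole",t,452,297,.077),("sc hole L",s,405.5,185,.077),("sc hole R",s,486,207,.077),
  ("pinL tip",t,190.5,222.5,.145),("pinR tip",t,270,197,.145),("scpinL base",s,178,241,.115),("scpinR base",s,251,203,.115),
  ("scpinL tip",s,178,221,.145),("scpinR tip",s,251,188,.145),("white near hole",t,396,241,.077),
  ("wh",s,314,187,.077),("wh",s,393,203,.077),("cup",t,327,320,.1)]:
    print(nm,onz(c,u,v,z).round(3))
```

```text
top handle [385, 218, 9, 7, 45] [388.7 220.4]
top handle [445, 234, 13, 47, 332] [451.4 257. ]
nearhole [ 0.404 -0.252  0.077]
sc hole L [ 0.58  -0.219  0.077]
sc hole R [ 0.391 -0.249  0.077]
pinL tip [0.548 0.326 0.145]
pinR tip [0.607 0.158 0.145]
scpinL base [0.541 0.332 0.115]
scpinR base [0.609 0.162 0.115]
scpinL tip [0.545 0.327 0.145]
scpinR tip [0.605 0.162 0.145]
white near hole [ 0.527 -0.122  0.077]
wh [ 0.692 -0.048  0.077]
wh [ 0.52  -0.116  0.077]
cup [0.348 0.028 0.1  ]
```

```bash
python3 -m creep '[{"dx":-35,"dy":-23},{"dx":-35,"dy":-23},{"dx":-35,"dy":-23},{"dx":-35,"dy":-23},{"dx":-35,"dy":-23}]'
python3 -m creep '[{"dx":-35,"dy":-23},{"dx":-35,"dy":-23},{"dx":-35,"dy":-23},{"dx":-35,"dy":-23},{"dx":-35,"dy":-23}]'
python3 - <<'E'
from h import *
c=read_camera("wrist"); cv2.imwrite("pics/w1.png",c["img"][:,:,::-1]); np.save("pics/w1.npy",c,allow_pickle=True)
t=np.load("pics/top0.npy",allow_pickle=True).item(); print(onz(t,451.4,257,.129), np.round(c["pose"],3).tolist())
for P in ([.548,.326,.145],[.607,.158,.145]): print(proj(c,P))
E
```

```text
[ 0.49182329 -0.23669044  0.129     ] [[0.418, 0.866, 0.273, 0.196], [0.908, -0.398, -0.128, 0.626], [-0.002, 0.302, -0.953, 0.383], [0.0, 0.0, 0.0, 1.0]]
(np.float64(189.28612319981073), np.float64(599.707923209536))
(np.float64(79.08608873374126), np.float64(682.2575513097238))validation failed for argument at $[0]...
validation failed for argument at $[0]...
```

View pics/w1.png

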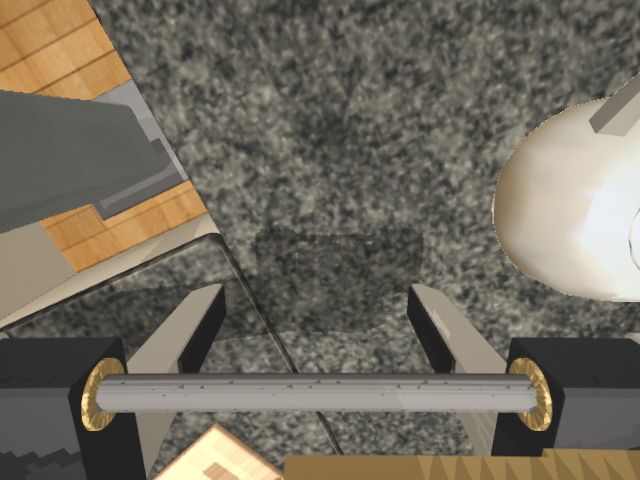

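The wrist view shows only bare counter with the white vase at right (500–640, 100–300). The arm has not moved because the rows were refused, so I'll give every key.

```bash
python3 -m creep '[{"hand":93,"dx":-35,"dy":-23,"dz":0,"turn":0},{"hand":93,"dx":-35,"dy":-23,"dz":0,"turn":0},{"hand":93,"dx":-35,"dy":-23,"dz":0,"turn":0},{"hand":93,"dx":-35,"dy":-23,"dz":0,"turn":0},{"hand":93,"dx":-35,"dy":-23,"dz":0,"turn":0}]'; python3 -m creep --help
```

```text
t: 0.65
ee_pos: [0.3834, 0.411, 0.2184]
ee_rot: [[-0.908, 0.418, -0.0], [0.418, 0.908, -0.0], [0.0, -0.001, -1.0]]
contact_force: [0.7, -0.1, 0.7]
finger_gap: 0.093
grip_force: 0.0invalid input: not JSON, or not a number
```

```bash
python3 -m creep '[{"hand":93,"dx":-35,"dy":-23,"dz":0,"turn":0},{"hand":93,"dx":-35,"dy":-23,"dz":0,"turn":0},{"hand":93,"dx":-35,"dy":-23,"dz":0,"turn":0},{"hand":93,"dx":-35,"dy":-23,"dz":0,"turn":0},{"hand":93,"dx":-35,"dy":-23,"dz":0,"turn":0}]'|sed -n 1,2p
python3 -m creep '[{"hand":93,"dx":-19,"dy":-43,"dz":0,"turn":0},{"hand":93,"dx":-19,"dy":-43,"dz":0,"turn":0},{"hand":93,"dx":-19,"dy":-43,"dz":0,"turn":0},{"hand":93,"dx":-19,"dy":-43,"dz":0,"turn":0},{"hand":93,"dx":-19,"dy":-43,"dz":0,"turn":0}]'|sed -n 1,2p
python3 -m creep '[{"hand":93,"dx":-19,"dy":-43,"dz":0,"turn":0},{"hand":93,"dx":-19,"dy":-43,"dz":0,"turn":0},{"hand":93,"dx":-19,"dy":-43,"dz":0,"turn":0},{"hand":93,"dx":-19,"dy":-43,"dz":0,"turn":0},{"hand":93,"dx":-19,"dy":-43,"dz":0,"turn":0}]'|sed -n 1,4p
python3 -m creep '[{"hand":60,"dx":0,"dy":0,"dz":0,"turn":-7},{"hand":60,"dx":0,"dy":0,"dz":0,"turn":-7},{"hand":60,"dx":0,"dy":0,"dz":0,"turn":-7},{"hand":60,"dx":0,"dy":0,"dz":0,"turn":-7},{"hand":60,"dx":0,"dy":0,"dz":0,"turn":-6}]'
python3 - <<'E'
from h import *
c=read_camera("wrist"); cv2.imwrite("pics/w2.png",c["img"][:,:,::-1]); np.save("pics/w2.npy",c,allow_pickle=True)
print(status.read_state()["joints"])
for P in ([.404,-.252,.077],[.58,-.222,.077],[.492,-.237,.129]): print(proj(c,P))
E
```

```text
t: 1.15
ee_pos: [0.4942, 0.2333, 0.2185]
t: 1.65
ee_pos: [0.4895, -0.0019, 0.2186]
t: 2.15
ee_pos: [0.4858, -0.2368, 0.2186]
ee_rot: [[-0.908, 0.418, -0.0], [0.418, 0.908, 0.0], [0.0, 0.0, -1.0]]
contact_force: [0.4, 0.8, -0.6]
t: 2.65
ee_pos: [0.486, -0.235, 0.2183]
ee_rot: [[-0.986, -0.165, -0.001], [-0.165, 0.986, 0.0], [0.001, 0.0, -1.0]]
contact_force: [-0.4, 0.2, -0.5]
finger_gap: 0.0608
grip_force: 0.0
[ 0.44527479  0.44430511 -0.05155452  1.74364064  0.02720019  0.95498041
  2.12230378]
(np.float64(312.2404707083702), np.float64(126.24017142497819))
(np.float64(313.33393882753154), np.float64(321.00549046156493))
(np.float64(312.25497765087573), np.float64(251.19795623208233))
```

View pics/w2.png

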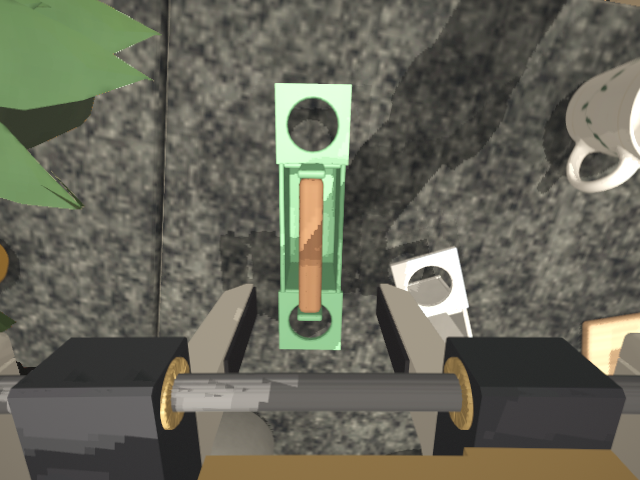

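The wrist view shows the green caddy straight under the gripper: near hole at (313,124), handle from (312,179) to (310,312), ears from row 84 to row 349. This agrees with the predictions.

Run:
```python
from h import *
c=np.load("pics/w2.npy",allow_pickle=True).item()
a=onz(c,313,84,.077);b=onz(c,310,349,.077);print(a,b,(a+b)/2,np.linalg.norm(a-b))
a=onz(c,312,179,.129);b=onz(c,310,312,.129);print(a,b,(a+b)/2,np.linalg.norm(a-b)); print(onz(c,313,124,.077))
d=b-a; print(np.degrees(np.arctan2(d[1],d[0])))
```

```text
[ 0.37292461 -0.2564995   0.077     ] [ 0.61122609 -0.22016971  0.077     ] [ 0.49207535 -0.23833461  0.077     ] 0.24105486589106354
[ 0.43884545 -0.24592032  0.129     ] [ 0.5426349  -0.23048258  0.129     ] [ 0.49074018 -0.23820145  0.129     ] 0.10493128939198826
[ 0.4021986  -0.25167214  0.077     ]
8.460199199842283
```

```bash
python3 -m creep '[{"hand":60,"dx":-5,"dy":-4,"dz":20,"turn":1},{"hand":60,"dx":0,"dy":0,"dz":35,"turn":0},{"hand":60,"dx":0,"dy":0,"dz":35,"turn":0},{"hand":60,"dx":0,"dy":0,"dz":20,"turn":0},{"hand":60,"dx":0,"dy":0,"dz":7,"turn":0}]'
python3 -m creep '[{"hand":10,"dx":0,"dy":0,"dz":0,"turn":0},{"hand":10,"dx":0,"dy":0,"dz":0,"turn":0},{"hand":10,"dx":0,"dy":0,"dz":0,"turn":0},{"hand":10,"dx":0,"dy":0,"dz":0,"turn":0},{"hand":10,"dx":0,"dy":0,"dz":0,"turn":0}]' 40
```

```text
t: 3.2
ee_pos: [0.4902, -0.2375, 0.0992]
ee_rot: [[-0.99, -0.142, -0.005], [-0.142, 0.99, 0.002], [0.004, 0.003, -1.0]]
contact_force: [0.2, 0.9, -0.3]
finger_gap: 0.0599
grip_force: 0.0
t: 3.7
ee_pos: [0.4922, -0.2384, 0.1024]
ee_rot: [[-0.99, -0.144, 0.001], [-0.144, 0.99, -0.001], [-0.001, -0.001, -1.0]]
contact_force: [-0.4, -0.3, -0.1]
finger_gap: 0.0247
grip_force: 0.0
```

```bash
python3 -m creep '[{"hand":10,"dx":0,"dy":0,"dz":0,"turn":0},{"hand":10,"dx":0,"dy":0,"dz":0,"turn":0},{"hand":10,"dx":0,"dy":0,"dz":0,"turn":0},{"hand":10,"dx":0,"dy":0,"dz":-5,"turn":0},{"hand":10,"dx":0,"dy":0,"dz":-5,"turn":0}]' 40
python3 -m creep '[{"hand":10,"dx":0,"dy":0,"dz":-15,"turn":0},{"hand":10,"dx":0,"dy":0,"dz":-20,"turn":0},{"hand":10,"dx":0,"dy":0,"dz":-25,"turn":0},{"hand":10,"dx":0,"dy":0,"dz":-20,"turn":0},{"hand":10,"dx":0,"dy":0,"dz":-10,"turn":0}]' 40
```

```text
t: 4.2
ee_pos: [0.4909, -0.2377, 0.1111]
ee_rot: [[-0.99, -0.144, -0.002], [-0.144, 0.99, 0.001], [0.002, 0.001, -1.0]]
contact_force: [-0.3, 0.6, -3.2]
finger_gap: 0.018
grip_force: 40.0
t: 4.7
ee_pos: [0.4923, -0.2383, 0.2033]
ee_rot: [[-0.99, -0.144, 0.002], [-0.144, 0.99, -0.001], [-0.002, -0.001, -1.0]]
contact_force: [-0.3, 0.5, -4.2]
finger_gap: 0.0178
grip_force: 40.0
```

```bash
python3 -m creep '[{"hand":10,"dx":0,"dy":0,"dz":-20,"turn":0},{"hand":10,"dx":0,"dy":0,"dz":-25,"turn":0},{"hand":10,"dx":-3,"dy":20,"dz":-3,"turn":0},{"hand":10,"dx":-6,"dy":34,"dz":0,"turn":0},{"hand":10,"dx":-7,"dy":40,"dz":0,"turn":0}]' 40 |sed -n '1,2p;4,6p'
python3 -m creep '[{"hand":10,"dx":-7,"dy":42,"dz":0,"turn":0},{"hand":10,"dx":-7,"dy":42,"dz":0,"turn":0},{"hand":10,"dx":-7,"dy":42,"dz":0,"turn":0},{"hand":10,"dx":-7,"dy":42,"dz":0,"turn":0},{"hand":10,"dx":-7,"dy":32,"dz":0,"turn":0}]' 40|sed -n '1,2p;4,6p'
python3 -m creep '[{"hand":10,"dx":0,"dy":0,"dz":0,"turn":6},{"hand":10,"dx":0,"dy":0,"dz":0,"turn":8},{"hand":10,"dx":0,"dy":0,"dz":0,"turn":8},{"hand":10,"dx":0,"dy":0,"dz":0,"turn":8},{"hand":10,"dx":0,"dy":0,"dz":0,"turn":8}]' 40|sed -n '1,2p;4,6p'
python3 -m creep '[{"hand":10,"dx":0,"dy":0,"dz":0,"turn":8},{"hand":10,"dx":0,"dy":0,"dz":0,"turn":8},{"hand":10,"dx":0,"dy":0,"dz":0,"turn":8},{"hand":10,"dx":0,"dy":0,"dz":0,"turn":8},{"hand":10,"dx":0,"dy":0,"dz":0,"turn":8}]' 40
```

```text
t: 5.2
ee_pos: [0.4933, -0.1432, 0.249]
contact_force: [1.0, 1.0, -3.3]
finger_gap: 0.0178
grip_force: 40.0
t: 5.7
ee_pos: [0.4987, 0.0633, 0.249]
contact_force: [0.2, 0.2, -3.0]
finger_gap: 0.0176
grip_force: 40.0
t: 6.2
ee_pos: [0.4991, 0.0601, 0.2488]
contact_force: [0.8, 0.8, -2.9]
finger_gap: 0.0178
grip_force: 40.0
t: 6.7
ee_pos: [0.4991, 0.0601, 0.2488]
ee_rot: [[-0.341, 0.94, -0.003], [0.94, 0.341, -0.0], [0.001, -0.002, -1.0]]
contact_force: [0.1, 0.3, -4.2]
finger_gap: 0.0177
grip_force: 40.0
```

```bash
python3 -m creep '[{"hand":10,"dx":5,"dy":5,"dz":-15,"turn":0},{"hand":10,"dx":25,"dy":23,"dz":0,"turn":0},{"hand":10,"dx":32,"dy":29,"dz":0,"turn":0},{"hand":10,"dx":32,"dy":29,"dz":0,"turn":0},{"hand":10,"dx":30,"dy":27,"dz":0,"turn":0}]' 40 |sed -n '1,2p;4,6p'
python3 -m creep '[{"hand":10,"dx":16,"dy":15,"dz":0,"turn":0},{"hand":10,"dx":6,"dy":6,"dz":0,"turn":0},{"hand":10,"dx":0,"dy":0,"dz":0,"turn":0},{"hand":10,"dx":0,"dy":0,"dz":0,"turn":0},{"hand":10,"dx":0,"dy":0,"dz":0,"turn":0}]' 40
python3 - <<'E'
from h import *
im=[]
for n in ("scene","top"):
    c=read_camera(n); np.save(f"pics/{n}1.npy",c,allow_pickle=True)
    im.append(cv2.resize(c["img"][150:330,100:340] if n=="top" else c["img"][100:340,60:380],None,fx=2.2 if n=="top" else 1.65,fy=2.2 if n=="top" else 1.65)[:396])
im[1]=cv2.copyMakeBorder(im[1],0,max(0,im[0].shape[0]-im[1].shape[0]),0,0,0)
o=np.hstack([i[:396,:528] for i in im]); o=cv2.resize(o,None,fx=800/o.shape[1],fy=800/o.shape[1]); print(o.shape)
cv2.imwrite("pics/st1.png",o[:,:,::-1])
E
```

```text
t: 7.2
ee_pos: [0.5627, 0.2175, 0.2636]
contact_force: [0.1, -0.0, -4.1]
finger_gap: 0.0178
grip_force: 40.0
t: 7.7
ee_pos: [0.5751, 0.2409, 0.2648]
ee_rot: [[-0.343, 0.939, -0.0], [0.939, 0.343, -0.002], [-0.001, -0.001, -1.0]]
contact_force: [0.9, -0.5, -3.9]
finger_gap: 0.0175
grip_force: 40.0
(300, 800, 3)
```

View pics/st1.png

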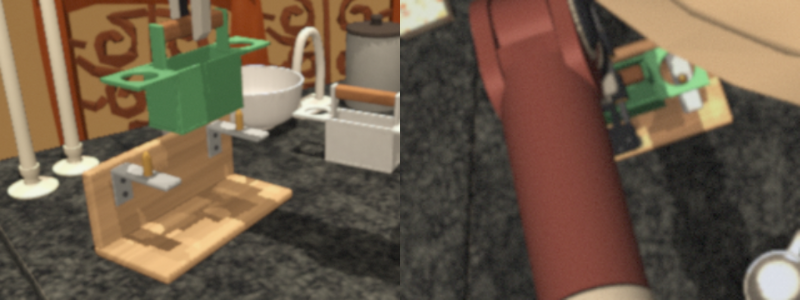

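The scene crop shows the caddy held level over the stand, with ear holes at crop (131,75) and (238,45). In the top crop the right pin is visible through the hole near (681,69).

Run:
```python
from h import *
s=np.load("pics/scene1.npy",allow_pickle=True).item(); t=np.load("pics/top1.npy",allow_pickle=True).item()
s0=s
L=onz(s,164.8,160,.2394);R=onz(s,250.4,136,.2394);T=onz(t,268.6,191.4,.2394)
print(L,R,(L+R)/2,np.linalg.norm(L-R),T)
# expected hole positions from tcp
y=np.array([.345,-.939,0]);c=np.array([.5751,.2409,.2394])
for q in(-.09,.09): 
  P=c+q*y; print(P.round(4),"scene",proj(s,P),"top",proj(t,P))
for P in ([.5465,.3265,.145],[.606,.16,.145],[.577,.325,.145]):print("pin",proj(s,P),proj(t,P))
im=np.hstack([cv2.resize(s["img"][120:250,140:290],None,fx=3,fy=3)[:390],cv2.resize(t["img"][165:230,225:310],None,fx=4,fy=4,interpolation=2)[:390] if 0 else cv2.copyMakeBorder(cv2.resize(t["img"][165:230,225:310],None,fx=4,fy=4,interpolation=2),0,130,0,0,0)])
print(im.shape);cv2.imwrite("pics/st2.png",im[:,:,::-1])
```

```text
[0.54996526 0.33333943 0.2394    ] [0.59726415 0.16268721 0.2394    ] [0.57361471 0.24801332 0.2394    ] 0.17708575393679546 [0.60394232 0.15253914 0.2394    ]
[0.544  0.3254 0.2394] scene (np.float64(171.82861398550162), np.float64(159.99620591243877)) top (np.float64(179.83659003487094), np.float64(219.16973681911486))
[0.6062 0.1564 0.2394] scene (np.float64(250.8236646490392), np.float64(134.43219991445716)) top (np.float64(266.6865995088983), np.float64(190.23037259400672))
pin (np.float64(177.8040592422652), np.float64(220.63975943425962)) (np.float64(190.0862904107871), np.float64(222.9819288189007))
pin (np.float64(251.75546334626893), np.float64(187.50224365152906)) (np.float64(268.94486100049295), np.float64(197.50961400705035))
pin (np.float64(170.31389609262257), np.float64(214.20588873208357)) (np.float64(191.50977375386447), np.float64(208.80157162653745))
(390, 790, 3)
```

View pics/st2.png

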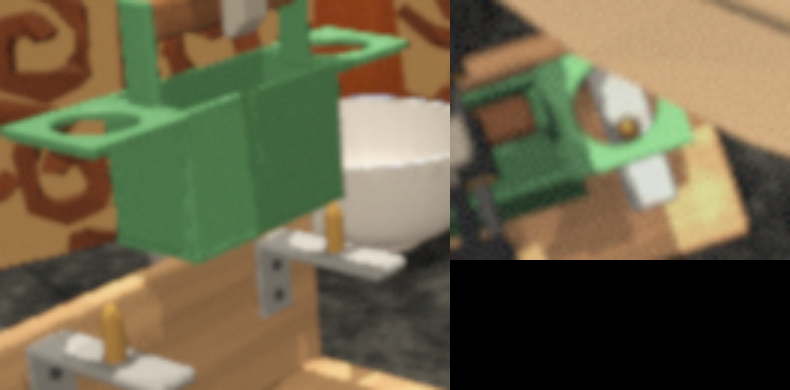

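Holes and pins agree with prediction to about 2 mm, so I'll shift (1.5, 1.5) and lower.

```bash
python3 -m creep '[{"hand":10,"dx":1.5,"dy":1.5,"dz":10,"turn":0},{"hand":10,"dx":0,"dy":0,"dz":15,"turn":0},{"hand":10,"dx":0,"dy":0,"dz":10,"turn":0},{"hand":10,"dx":0,"dy":0,"dz":5,"turn":0},{"hand":10,"dx":0,"dy":0,"dz":0,"turn":0}]' 40
python3 -m creep '[{"hand":10,"dx":0,"dy":0,"dz":10,"turn":0},{"hand":10,"dx":0,"dy":0,"dz":15,"turn":0},{"hand":10,"dx":0,"dy":0,"dz":15,"turn":0},{"hand":10,"dx":0,"dy":0,"dz":10,"turn":0},{"hand":10,"dx":0,"dy":0,"dz":0,"turn":0}]' 40
python3 - <<'E'
from h import *
c=read_camera("scene"); im=cv2.resize(c["img"][110:290,110:310],None,fx=2.5,fy=2.5); cv2.imwrite("pics/st3.png",im[:,:,::-1])
E
```

```text
t: 8.3
ee_pos: [0.5755, 0.2451, 0.2235]
ee_rot: [[-0.346, 0.938, -0.002], [0.938, 0.346, -0.001], [-0.0, -0.002, -1.0]]
contact_force: [-0.1, 0.3, -3.1]
finger_gap: 0.0176
grip_force: 40.0
t: 8.8
ee_pos: [0.5751, 0.245, 0.173]
ee_rot: [[-0.346, 0.938, -0.003], [0.938, 0.346, -0.001], [-0.0, -0.003, -1.0]]
contact_force: [0.4, 0.5, -3.3]
finger_gap: 0.0179
grip_force: 40.0
```

View pics/st3.png

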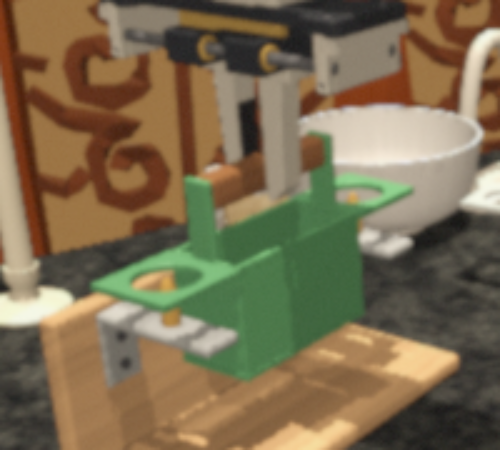

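Both pin tips sit inside the holes, the left one at about (168,275) in the crop and the right at (352,197). I'll lower the rest of the way.

```bash
python3 -m creep '[{"hand":10,"dx":0,"dy":0,"dz":8,"turn":0},{"hand":10,"dx":0,"dy":0,"dz":10,"turn":0},{"hand":10,"dx":0,"dy":0,"dz":5,"turn":0},{"hand":10,"dx":0,"dy":0,"dz":2,"turn":0},{"hand":10,"dx":0,"dy":0,"dz":1,"turn":0}]' 40
python3 -m creep '[{"hand":10,"dx":0,"dy":0,"dz":1,"turn":0},{"hand":10,"dx":0,"dy":0,"dz":1,"turn":0},{"hand":10,"dx":0,"dy":0,"dz":0,"turn":0},{"hand":10,"dx":0,"dy":0,"dz":0,"turn":0},{"hand":10,"dx":0,"dy":0,"dz":0,"turn":0}]' 40
```

```text
t: 9.35
ee_pos: [0.576, 0.2453, 0.1483]
ee_rot: [[-0.346, 0.938, -0.0], [0.938, 0.346, -0.0], [-0.0, -0.0, -1.0]]
contact_force: [-0.6, -0.2, -3.3]
finger_gap: 0.0177
grip_force: 40.0
t: 9.85
ee_pos: [0.5761, 0.2454, 0.1468]
ee_rot: [[-0.346, 0.938, 0.0], [0.938, 0.346, 0.0], [0.0, 0.0, -1.0]]
contact_force: [0.1, 0.9, -3.2]
finger_gap: 0.0177
grip_force: 40.0
```

```bash
python3 -m creep '[{"hand":10,"dx":0,"dy":0,"dz":1,"turn":0},{"hand":10,"dx":0,"dy":0,"dz":1,"turn":0},{"hand":10,"dx":0,"dy":0,"dz":0,"turn":0},{"hand":10,"dx":0,"dy":0,"dz":0,"turn":0},{"hand":10,"dx":0,"dy":0,"dz":0,"turn":0}]' 40
```

```text
t: 10.35
ee_pos: [0.5761, 0.2454, 0.1452]
ee_rot: [[-0.346, 0.938, 0.0], [0.938, 0.346, 0.0], [0.0, 0.0, -1.0]]
contact_force: [-1.3, -0.4, 0.8]
finger_gap: 0.0181
grip_force: 40.0
```

```bash
python3 -m creep '[{"hand":30,"dx":0,"dy":0,"dz":0,"turn":0},{"hand":45,"dx":0,"dy":0,"dz":0,"turn":0},{"hand":55,"dx":0,"dy":0,"dz":0,"turn":0},{"hand":55,"dx":0,"dy":0,"dz":0,"turn":0},{"hand":55,"dx":0,"dy":0,"dz":0,"turn":0}]'
python3 -m creep '[{"hand":55,"dx":0,"dy":0,"dz":-5,"turn":0},{"hand":55,"dx":0,"dy":0,"dz":-15,"turn":0},{"hand":55,"dx":0,"dy":0,"dz":-30,"turn":0},{"hand":55,"dx":0,"dy":0,"dz":-30,"turn":0},{"hand":55,"dx":0,"dy":0,"dz":-30,"turn":0}]'
python3 -m creep '[{"hand":55,"dx":0,"dy":0,"dz":-10,"turn":0},{"hand":55,"dx":0,"dy":0,"dz":0,"turn":0},{"hand":55,"dx":0,"dy":0,"dz":0,"turn":0},{"hand":55,"dx":0,"dy":0,"dz":0,"turn":0},{"hand":55,"dx":0,"dy":0,"dz":0,"turn":0}]'
python3 - <<'E'
from h import *
c=read_camera("scene"); im=cv2.resize(c["img"][80:300,110:510],None,fx=2,fy=2); cv2.imwrite("pics/st4.png",im[:,:,::-1])
E
```

```text
t: 10.85
ee_pos: [0.5762, 0.2454, 0.1446]
ee_rot: [[-0.346, 0.938, 0.0], [0.938, 0.346, -0.0], [-0.0, 0.0, -1.0]]
contact_force: [0.4, -0.5, 0.2]
finger_gap: 0.0523
grip_force: 0.0
t: 11.35
ee_pos: [0.576, 0.2453, 0.2562]
ee_rot: [[-0.346, 0.938, 0.0], [0.938, 0.346, 0.0], [-0.0, 0.0, -1.0]]
contact_force: [0.5, -0.5, 0.7]
finger_gap: 0.0551
grip_force: 0.0
t: 11.85
ee_pos: [0.5754, 0.2451, 0.2629]
ee_rot: [[-0.346, 0.938, -0.003], [0.938, 0.346, -0.001], [-0.0, -0.003, -1.0]]
contact_force: [0.1, -0.1, -0.0]
finger_gap: 0.0551
grip_force: 0.0
```

View pics/st4.png

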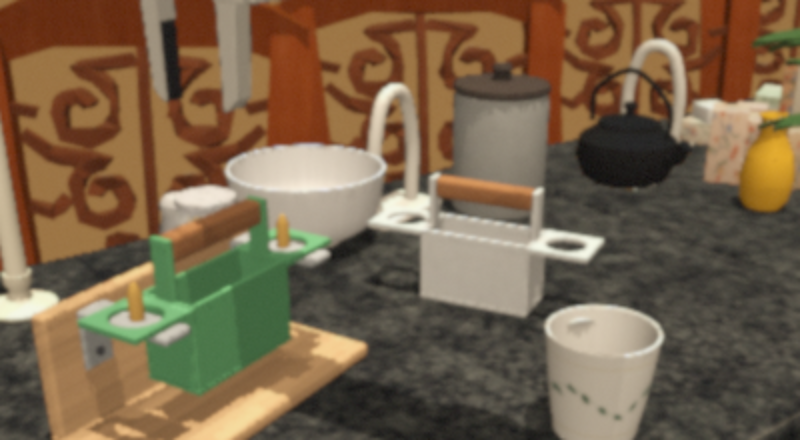

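The green caddy hangs level, with pins up through both ears at about (135,300) and (283,230). The gripper is clear above it and the white caddy is untouched.

```bash
python3 -c "
from plant import manip; print(manip.finish_job())"
```

```text
the job is handed in; nothing more can be done
None
```

The green caddy is hanging level on the stand with a pin up through each ear, the gripper has let go and is clear, the white caddy was not touched, and the job was handed in at about 12 s.

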